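# Walk the receipt printer home into its dock

## Task

Gently push the receipt printer forward into its dock by nudging its two rear corners in turn, keeping off the socket panel between them. Bring it home by feel: standing square between the rails and lightly pressing in both spring buffers at the end by about a millimetre, without ramming them, and leave the things around it where they are.

Things in the scene. Friction and masses are not known exactly. Their poses are not given: they have to be found in the camera images.
- printer: black receipt printer, a flat-bottomed box 150 (x) by 170 (y) by 75 mm high, about 1.1 kg, loose on the counter; a push on one corner takes 3 to 6 N (up to 9 N dragging along a rail) and turns it as it slides. Origin at the centre of its underside; x points out of its front (the end that goes into the dock), y to its left. Front face at x = +75 mm, back face at x = -75 mm. Too wide to grip
- corner_left (a point): place to push on the printer's flat back face near its left rear corner, 45 mm above the counter; in the printer's frame (-75, +68, 45) mm. The flat part reaches from y = 45 to 80 mm
- corner_right (a point): the same near its right rear corner; in the printer's frame (-75, -68, 45) mm
- socket_panel: grey block with sockets in the middle of the printer's back, fixed to it, fragile: must not be pressed. 90 mm wide, z = 13 to 59 mm, sticks out 14 mm behind the back face. Origin at its centre
- dock: aluminium dock fixed to the counter: two straight rails 24 mm high, 180 mm apart inside (5 mm play each side of the printer), from dock x = 0 to 62 mm, with flared lead-ins 22 mm long before them (mouth about 198 mm wide). Origin on the counter midway between the rails where the straight part starts; x points inwards to the stop, y left. The printer starts in front of the mouth
- stop_block: aluminium cross block 24 by 192 by 40 mm fixed across the dock's far end, part of the dock; its origin and axes are the dock's own; its near face is at dock x = 85 mm. It carries a cross bar with the two spring buffers. Pressing the printer against the stop with more than 12 N in all is ramming
- buffer_zone (a point): fixed point in the dock at (44, 0, 24) mm, midway between the two buffers (rubber discs 18 mm across at dock y = +45 and -45 mm). Their bar is set by screws: the disc faces stand anywhere from 11 mm before to 11 mm behind this point, equally far; this is not measured and must be felt (or seen). Each buffer gives 2.2 N per mm for 9 mm, then is hard. Printer friction keeps light pressure when let go
- bell: chrome service bell, 83 mm in diameter, 62 mm high, to the left of the printer; origin at the centre of its underside; leave it
- price_card: small black bent price stand, 47 by 88 by 58 mm, to the left of the printer; origin at the centre of its underside; leave it
- reader: white square card reader, 68 by 68 by 14 mm, to the right of the printer; origin at the centre of its underside; leave it

How it is judged:
On the way:
1. the printer's front has entered the straight rails (x of printer in the frame of dock above -0.065 m and angle between the x axis of printer and the x axis of dock, either way round below 0.2 rad), for 0.1 s.
At the end, for the whole second after the job is handed in: the printer stands flat and at rest between the rails (its centre within 6 mm of the dock's midline), square to the dock within 0.03 rad (1.7 degrees), its front against the spring buffers with more than 1.5 N in all still pressing (contact force between printer and stop_block above 1.5 N and angle between the x axis of printer and the x axis of dock, either way round below 0.03 rad and x of printer in the frame of dock above -0.047 m and y of printer in the frame of dock between -0.006 and 0.006 m and angle between printer's own z axis and vertical below 0.03 rad and linear speed of printer below 0.01 m/s); the robot touches nothing.
It fails at once if the printer rams the stop (more than 12 N) (contact force between printer and stop_block above 12 N).
It fails at once if the robot pushes the printer with more than 25 N (contact force between any of the arm, the fingers and printer above 25 N).
It fails at once if the socket panel is pressed (more than 1.5 N) (contact force between any of the fingers, the arm and socket_panel above 1.5 N).
It fails at once if the printer is tipped (angle between printer's own z axis and vertical above 0.1 rad).
It fails at once if a thing near the dock is moved by more than 15 mm (distance of any of bell, price_card, reader from where it was at the start of the episode above 0.015 m).
It also fails if it takes over 72 s, if anything falls off the work surface, if the arm or the gripper's body presses on something with over 40 N, if the wrist force passes 120 N, or if a joint passes its speed limit or range.

## Robot

A 7-joint arm with a two-finger parallel gripper is mounted at the origin on a cart in front of the work surface, level with it; the furniture and walls round the work are solid. World frame = base frame: x ahead of the robot, y to its left, z up, the work surface at z = 0. Lengths are in m, angles in rad, forces in N, time in s.
With the tool pointing down it reaches from about 0.425 to 0.925 m from the base axis. Payload 6.8 kg.
Tool frame: the origin (TCP) lies at the very end of the fingers, on their centre line; the grasp point (between the pads) lies 19 mm behind it; z points along the fingers, y is the line along which they close (so a half turn about z gives the same grasp; the last joint's range is limited). The gripper opens to 85 mm and grips with 20 to 120 N. Pads are 22 mm wide; open, the fingers measure 114 mm over their backs; the gripper's body (76 mm by 85 mm) begins 54 mm behind the grasp point. The pads swing forward as they close: fully open they stand 13 mm farther back than shut.
Start: joints at [1.112, 0.477, 0.022, 1.555, -0.011, 1.109, -0.083], TCP at [0.232, -0.634, 0.199] pointing down, gripper open.
Joint ranges: [-2.96, 2.96], [-0.34, 2.1], [-1.41, 1.46], [0.24, 2.44], [-1.37, 4.51], [0.17, 1.92], [-2.96, 2.96]. Speed limits (rad/s): [2.39, 2.39, 3.14, 3.14, 3.14, 3.14, 3.14].

## Interface

Orientations are given as a rotation vector (axis times angle).
In Python, from bench import r gives the robot as it stands.
- The arm moves only by the tool play_rows, never from a script. Its argument "targets" is text: rows parted by semicolons, each of 5 numbers parted by spaces: the closure, from -1 (fully open) to 1 (shut), then the shift along the tool's x, y, z in m, then the turn about the tool's z in rad. In form: gripper dx dy dz spin; .... A call has 1 to 8 rows; each row is the pose to reach, as a shift and turn from the pose commanded when the call began, along the tool's axes at that moment; what a row does not reach only later rows make up. A row lasts 1/12 s, in which the tool goes at most 41.7 mm and 7.16 degrees, less where a joint would pass 70% of its speed; a pose out of reach is approached as far as the arm can. A call with a gripper value outside its range is refused whole. The fingers move at their own pace and stop on an object; "squeeze" is the grip in N (left out, the last holds). Time passes only in rows, so rows that repeat a pose let the fingers close. It gives the time, the measured TCP pose, the force, the opening and the grip force at its end, in the units of the state.
- r.get_obs(): the state, without advancing time (a new reading comes with each control period).
- r.grab_frame(name): name is "side" or "top"; returns the picture (480x640x3 uint8, red, green, blue); there is no depth.
- r.camera_info(name): a dict with "fov_y" (degrees; the focal length in pixels is half the picture's height over the tangent of half this angle, whatever the lens; pixels are square), "cx", "cy" (the principal point, pixels), "position" and "rotation" of the camera in the world. Camera axes: x right, y down, z forward; pixel columns grow to the right and rows downward; lengths in m; the calibration is good to about 2 mm. A picture is of the moment at which its call begins. camera_info takes no time and is no camera call.
- r.hand_in(): hands the job in; it is judged then, once.
The state is a dict: "clock": time; "joints": joint angles; "qvel": joint speeds; "tau": joint torques, N m; "tcp_pos": TCP position; "orientation": TCP orientation; "contact_force": force on the tool from outside, world axes, zero at the start; "moment": the same for the moment, N m; "grip_width": finger opening in m; "gripper_force": force on a finger pad.
Only numpy, scipy, OpenCV 4.12 (cv2) and the standard library are available. Lean on these libraries where they do the work, as an engineer would, in place of code of your own. Each camera call takes 0.05 s, during which the arm holds its last target. There are 200 camera calls.

## Working session

There is one attempt and no reset: what is moved stays moved. The work goes in short steps, Python scripts to look and compute and a tool call to move; the robot and the scene stay as the last step left them, time stands still between calls to the robot, and variables do not carry over. Pictures are saved under pics/ and viewed, at most 10 in all, crops included, and the job is handed in when it is done.

Besides the shell and the picture viewer there is one more tool, called after "Request:" by a JSON object that holds its "method" and its "body". play_rows: Moves the arm, as the interface text tells. Its arguments: {"type":"object","properties":{"targets":{"type":"string"},"squeeze":{"type":"number"}},"required":["targets"]}

```bash
mkdir -p pics; ls
python3 - <<'E'
from bench import r
import cv2
o=r.get_obs();print(o)
for n in("side","top"):
    print(n,r.camera_info(n)); cv2.imwrite(f"pics/{n}0.png",r.grab_frame(n)[:,:,::-1])
E
```

```text
pics
{'clock': 0.0, 'joints': array([ 1.11191197,  0.47776555,  0.02235588,  1.55645342, -0.0115179 ,
        1.10926841, -0.08310897]), 'qvel': array([ 0.00073067,  0.00043984,  0.00038932, -0.00100936,  0.00197686,
        0.00200749,  0.0003026 ]), 'tau': array([ 3.31865604e-04, -5.96441960e+01,  1.60829745e+00, -2.81195372e+01,
        1.25467975e-02,  9.21240920e-03, -1.95803676e-05]), 'tcp_pos': array([ 0.23171236, -0.63330277,  0.1979484 ]), 'orientation': array([-3.09170974e+00, -5.47875913e-01,  6.70562979e-04]), 'contact_force': array([-0.03496191,  0.29978327, -0.5326802 ]), 'moment': array([-0.03839087,  0.01043509, -0.03987819]), 'gripper_force': 0.0, 'grip_width': 0.0855263254992487}
side {'fov_y': 49.23716766492544, 'cx': 326.74710201761127, 'cy': 238.6324794571702, 'position': array([0.18645436, 0.58990244, 0.68575113]), 'rotation': array([-0.61704264,  2.54616524, -1.34695034])}
top {'fov_y': 42.72624173997169, 'cx': 324.98407041105804, 'cy': 236.4462234475442, 'position': array([ 0.42473061, -0.21850971,  1.10281312]), 'rotation': array([-2.12395856,  2.16630561, -0.12920457])}
```

View pics/top0.png

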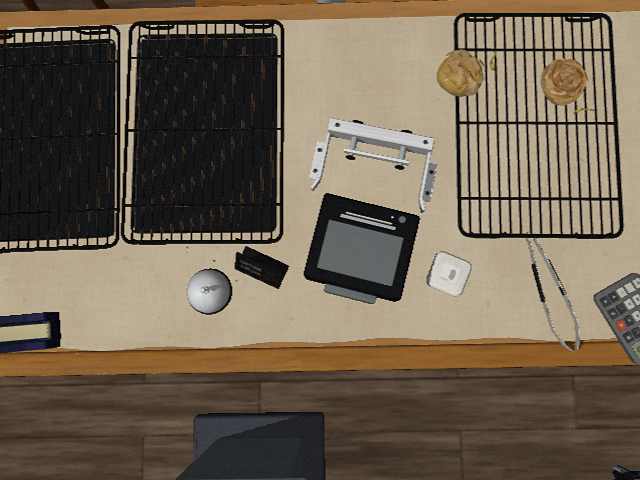

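View pics/side0.png

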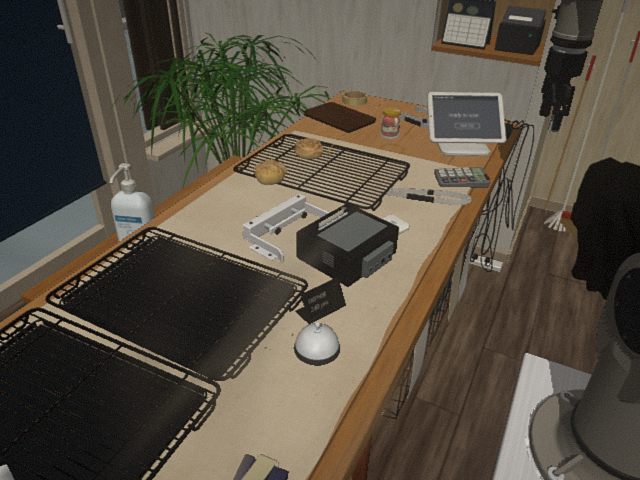

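```bash
cat > h.py <<'E'
from bench import r
import numpy as np,cv2
from scipy.spatial.transform import Rotation as R
def K(n):
    c=r.camera_info(n);f=240/np.tan(np.radians(c["fov_y"]/2));return c,f,R.from_rotvec(c["rotation"]).as_matrix()
def ray(n,p,z):
    c,f,M=K(n);p=np.atleast_2d(p).astype(float)
    d=np.c_[(p[:,0]-c["cx"])/f,(p[:,1]-c["cy"])/f,np.ones(len(p))]@M.T
    o=c["position"];return (o+d*((z-o[2])/d[:,2])[:,None])[:,:2]
def proj(n,P):
    c,f,M=K(n);q=(np.atleast_2d(P)-c["position"])@M
    return np.c_[q[:,0]/q[:,2]*f+c["cx"],q[:,1]/q[:,2]*f+c["cy"]]
def printer(img,roi=(290,180,430,312)):
    x0,y0,x1,y1=roi;g=img[y0:y1,x0:x1].max(2)
    m=(g<60).astype(np.uint8);m=cv2.morphologyEx(m,cv2.MORPH_OPEN,np.ones((3,3)))
    cs=max(cv2.findContours(m,0,2)[0],key=cv2.contourArea)[:,0]+[x0,y0]
    return cs
E
python3 - <<'E'
from h import *
im=r.grab_frame("top")
cv2.imwrite("pics/c.png",cv2.resize(im[110:310,295:475,::-1],None,fx=3,fy=3,interpolation=cv2.INTER_CUBIC))
cs=printer(im);b=cv2.boxPoints(cv2.minAreaRect(cs.astype(np.float32)));print(b)
w=ray("top",b,.075);print(w,np.linalg.norm(np.roll(w,-1,0)-w,axis=1),w.mean(0))
o=r.get_obs();print(R.from_rotvec(o["orientation"]).as_matrix().round(3))
E
```

```text
[[302.1177  278.52942]
 [323.82358 191.70589]
 [420.76474 215.94116]
 [399.05887 302.7647 ]]
[[ 0.49351105 -0.16560255]
 [ 0.64098638 -0.2047143 ]
 [ 0.59554768 -0.3681548 ]
 [ 0.45003329 -0.32635773]] [0.1525736  0.16963925 0.15139825 0.16653091] [ 0.5450196  -0.26620734]
[[ 0.939  0.344 -0.001]
 [ 0.344 -0.939  0.001]
 [-0.    -0.001 -1.   ]]
```

View pics/c.png

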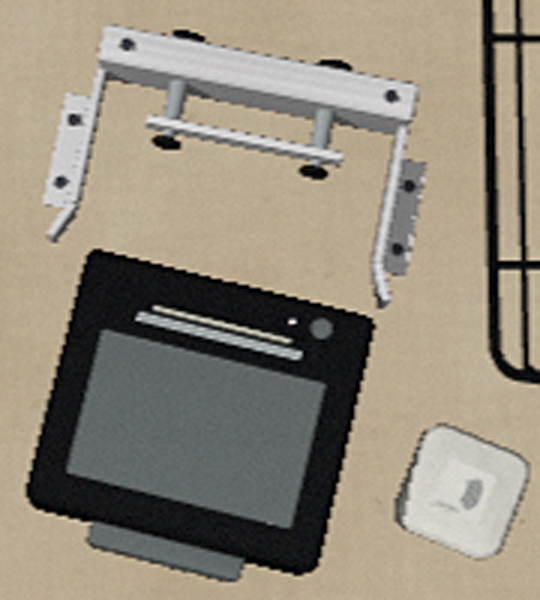

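The crop shows the printer (dark) below the dock mouth. The stop block's rear top edge runs (103,27)–(416,85). The rails run (101,75)→(78,200) and (403,127)→(380,250), and the buffer discs are near (167,143) and (313,172).

Run:
```python
from h import *
c=lambda *a:np.array(a)/3+[295,110]-0.33
def s(name,p,z):
    w=ray("top",c(*p),z);d=w[1]-w[0];print(name,w.round(4).tolist(),np.linalg.norm(d).round(4),np.degrees(np.arctan2(d[1],d[0])).round(2),w.mean(0).round(4));return w
a=s("back",[(103,27),(416,85)],.04)
b=s("blockfront",[(100,63),(412,119)],.04)
l=s("lrail",[(101,75),(76,203)],.024)
q=s("rrail",[(404,127),(379,250)],.024)
s("bar",[(148,119),(342,157)],.03)
s("barfrontedge",[(148,126),(342,164)],.03)
d=s("discs",[(167,143),(313,172)],.024)
s("discfront",[(167,150),(313,179)],.024)
s("reader",[(440,425),(400,520)],.014)
# front edge of printer top
s("pfront",[(90,251),(373,319)],.075)
s("pback",[(30,503),(310,573)],.075)
s("pleft",[(88,262),(28,497)],.075)
s("pright",[(374,330),(322,560)],.075)
```

```text
back [[0.7817, -0.216], [0.7416, -0.4012]] 0.1895 -102.23 [ 0.7616 -0.3086]
blockfront [[0.7595, -0.2138], [0.7209, -0.3979]] 0.1882 -101.85 [ 0.7402 -0.3058]
lrail [[0.757, -0.2142], [0.6782, -0.1976]] 0.0805 168.16 [ 0.7176 -0.2059]
rrail [[0.7205, -0.3956], [0.6455, -0.3776]] 0.0771 166.52 [ 0.683  -0.3866]
bar [[0.7273, -0.2418], [0.7013, -0.357]] 0.1181 -102.72 [ 0.7143 -0.2994]
barfrontedge [[0.723, -0.2417], [0.697, -0.3568]] 0.118 -102.71 [ 0.71   -0.2993]
discs [[0.7139, -0.253], [0.694, -0.3401]] 0.0893 -102.85 [ 0.7039 -0.2966]
discfront [[0.7095, -0.2529], [0.6897, -0.3399]] 0.0892 -102.84 [ 0.6996 -0.2964]
reader [[0.5411, -0.411], [0.4853, -0.385]] 0.0615 155.03 [ 0.5132 -0.398 ]
pfront [[0.6381, -0.2061], [0.5955, -0.3652]] 0.1647 -105.0 [ 0.6168 -0.2856]
pback [[0.4954, -0.1699], [0.4535, -0.3247]] 0.1604 -105.14 [ 0.4745 -0.2473]
pleft [[0.6318, -0.2049], [0.4988, -0.1688]] 0.1378 164.85 [ 0.5653 -0.1868]
pright [[0.5892, -0.3655], [0.4606, -0.3316]] 0.133 165.25 [ 0.5249 -0.3486]
```

Request:
{"method": "play_rows", "body": {"targets": "1 0.295 -0.243 0.05 0.569;1 0.295 -0.243 0.05 0.569;1 0.295 -0.243 0.05 0.569;1 0.295 -0.243 0.05 0.569;1 0.295 -0.243 0.05 0.569;1 0.295 -0.243 0.05 0.569;1 0.295 -0.243 0.05 0.569;1 0.295 -0.243 0.05 0.569"}}

```text
clock: 0.82
tcp_pos: [0.3995, -0.3475, 0.1555]
orientation: [3.123, -0.342, -0.0]
contact_force: [1.2, -0.8, 0.2]
grip_width: 0.0
gripper_force: 0.0
```

Request:
{"method": "play_rows", "body": {"targets": "1 0 0 0 0;1 0 0 0 0;1 0 0 0 0;1 0 0 0 0"}}

```text
clock: 1.15
tcp_pos: [0.398, -0.3511, 0.1559]
orientation: [3.122, -0.346, -0.0]
contact_force: [-0.4, -0.3, 0.1]
grip_width: 0.0003
gripper_force: 0.0
```

Request:
{"method": "play_rows", "body": {"targets": "1 0.014 -0.052 0.04 0;1 0.014 -0.052 0.04 0;1 0.014 -0.052 0.08 0;1 0.014 -0.052 0.12 0;1 0.014 -0.052 0.12 0;1 0.014 -0.052 0.12 0;1 0.014 -0.052 0.12 0"}}

```text
clock: 1.73
tcp_pos: [0.4243, -0.3036, 0.0373]
orientation: [3.121, -0.346, 0.002]
contact_force: [0.2, -0.4, 0.2]
grip_width: 0.0002
gripper_force: 0.0
```

```bash
cat >> h.py <<'E'
O=np.array([.6562,-.2862]);A=np.radians(-12.5);D=np.array([[np.cos(A),np.sin(A)],[-np.sin(A),np.cos(A)]])
def dock(w): return (np.asarray(w)-O)@D.T
E
python3 - <<'E'
from h import *
im=r.grab_frame("top");o=r.get_obs()
cv2.imwrite("pics/c2.png",cv2.resize(im[110:340,270:475,::-1],None,fx=2.5,fy=2.5,interpolation=cv2.INTER_CUBIC))
s=r.grab_frame("side");cv2.imwrite("pics/s2.png",cv2.resize(s[170:330,230:430,::-1],None,fx=3,fy=3,interpolation=cv2.INTER_CUBIC))
print(o["tcp_pos"],dock(o["tcp_pos"][:2]),o["contact_force"],dock([.545,-.2667]))
E
```

```text
[ 0.42499467 -0.30376679  0.03805274] [-0.22192269 -0.06719237] [ 0.77301098 -0.39818826 -0.29293317] [-0.11278469 -0.00503031]
```

View pics/c2.png

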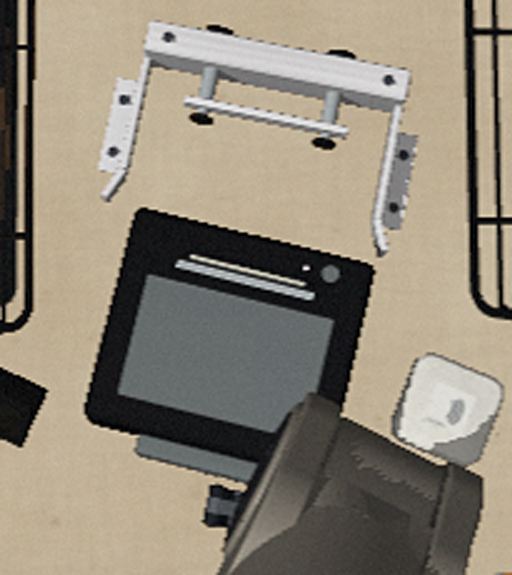

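View pics/s2.png

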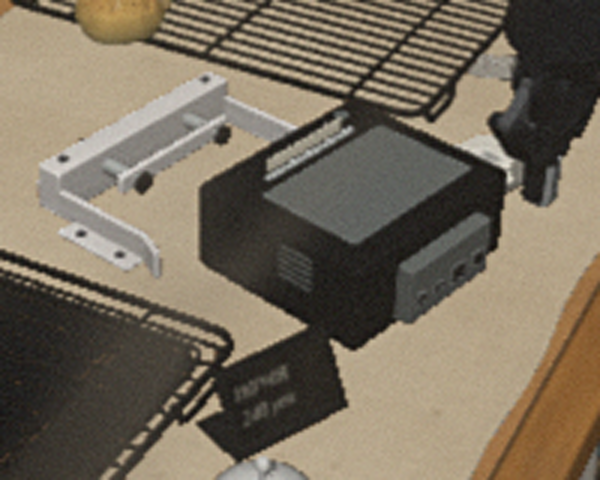

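The top crop shows the gripper behind the right rear corner with the panel clear of it. The side crop shows the closed finger beyond the back face, to the right of the panel. Next I close in slowly.

Request:
{"method": "play_rows", "body": {"targets": "1 0.005 0 0 0;1 0.01 0 0 0;1 0.012 0 0 0;1 0.014 0 0 0;1 0.015 0 0 0;1 0.016 0 0 0"}}

```text
clock: 2.33
tcp_pos: [0.4397, -0.3052, 0.0358]
orientation: [-3.123, 0.342, 0.0]
contact_force: [0.4, 0.0, 0.3]
grip_width: 0.0001
gripper_force: 0.0
```

Request:
{"method": "play_rows", "body": {"targets": "1 0.001 0 0 0;1 0.002 0 0 0;1 0.003 0 0 0;1 0.004 0 0 0"}}

```text
clock: 2.67
tcp_pos: [0.4434, -0.3061, 0.0357]
orientation: [-3.123, 0.342, 0.0]
contact_force: [-0.3, 0.2, 0.3]
grip_width: -0.0
gripper_force: 0.0
```

Request:
{"method": "play_rows", "body": {"targets": "1 0.001 0 0 0;1 0.002 0 0 0;1 0.003 0 0 0;1 0.004 0 0 0"}}

```text
clock: 3.0
tcp_pos: [0.4474, -0.307, 0.0357]
orientation: [-3.123, 0.342, 0.0]
contact_force: [-0.4, 0.0, -0.4]
grip_width: -0.0001
gripper_force: 0.0
```

Request:
{"method": "play_rows", "body": {"targets": "1 0.001 0 0 0;1 0.002 0 0 0;1 0.003 0 0 0;1 0.004 0 0 0"}}

```text
clock: 3.33
tcp_pos: [0.4477, -0.3072, 0.0352]
orientation: [-3.121, 0.344, 0.01]
contact_force: [-10.3, 2.0, 7.8]
grip_width: -0.0003
gripper_force: 5.0
```

Request:
{"method": "play_rows", "body": {"targets": "1 0.001 0 0 0;1 0.002 0 0 0;1 0.003 0 0 0;1 0.004 0 0 0"}}

```text
clock: 3.67
tcp_pos: [0.4508, -0.3089, 0.0352]
orientation: [-3.122, 0.345, 0.011]
contact_force: [-10.2, 0.2, 6.5]
grip_width: 0.0001
gripper_force: 5.0
```

Request:
{"method": "play_rows", "body": {"targets": "1 0.001 0 -0.0008 0;1 0.002 0 -0.0015 0;1 0.003 0 -0.002 0;1 0.004 0 -0.002 0;1 0.005 0 -0.002 0;1 0.006 0 -0.002 0"}}

```text
clock: 4.17
tcp_pos: [0.4607, -0.3101, 0.0375]
orientation: [-3.123, 0.342, 0.001]
contact_force: [-4.9, 0.1, -3.0]
grip_width: -0.0
gripper_force: 1.9
```

Run:
```python
from h import *
im=r.grab_frame("top");o=r.get_obs()
cv2.imwrite("pics/c3.png",cv2.resize(im[110:340,270:475,::-1],None,fx=2.5,fy=2.5,interpolation=cv2.INTER_CUBIC))
print(o["tcp_pos"],dock(o["tcp_pos"][:2]),o["contact_force"])
```

```text
[ 0.46109776 -0.31001441  0.03758138] [-0.18532316 -0.06547776] [-4.03999979 -0.22679361 -2.93617434]
```

View pics/c3.png

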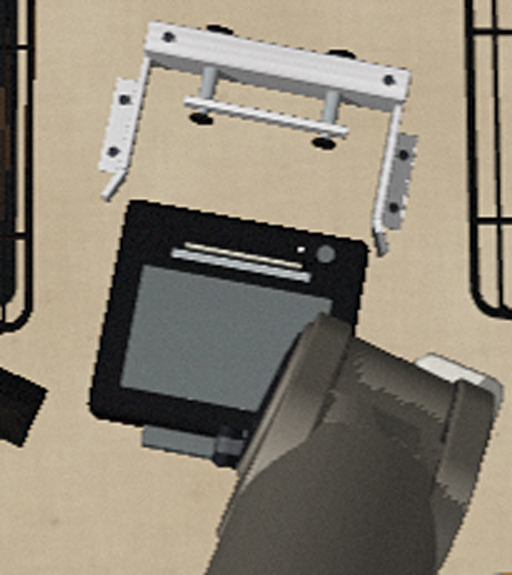

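The top crop shows the printer turned nearly square, with its front edge at (127,200)–(367,242). I'm adding an edge-fit measurement of the printer pose in the dock frame.

```bash
cat >> h.py <<'E'
def pose(im):
    g=im.max(2).astype(np.uint8);m=np.zeros_like(g);m[140:330,280:450]=(g[140:330,280:450]<62)
    m=cv2.morphologyEx(m,cv2.MORPH_OPEN,np.ones((5,5)))
    n,l,st,_=cv2.connectedComponentsWithStats(m);k=1+np.argmax(st[1:,4]);m=l==k
    x0,y0=st[k,0],st[k,1]
    ys=range(y0+14,y0+75);L=np.array([(np.argmax(m[y])-.5,y) for y in ys])
    xs=range(x0+20,x0+95);F=np.array([(x,np.argmax(m[:,x])-.5) for x in xs])
    def fit(P):
        w=dock(ray("top",P,.075));
        for _ in range(3):
            v=cv2.fitLine(w.astype(np.float32),cv2.DIST_HUBER,0,.0005,.0005).ravel()
            e=np.abs((w[:,0]-v[2])*v[1]-(w[:,1]-v[3])*v[0]);w=w[e<.002]
        return v[:2]*np.sign(v[np.argmax(abs(v[:2]))]),v[2:],len(w)
    dl,pl,nl=fit(L);df,pf,nf=fit(F)
    al=np.degrees(np.arctan2(dl[1],dl[0]));af=np.degrees(np.arctan2(-df[0],df[1]))
    c=pl+dl*np.linalg.solve(np.c_[dl,-df],pf-pl)[0]
    a=np.radians((al+af)/2);u=np.array([np.cos(a),np.sin(a)]);v=np.array([-u[1],u[0]])
    return dict(front_edge=al.round(2),a_front=af.round(2),n=(nl,nf),cen=((c-u*.075-v*.085)*1e3).round(1),
      corL=((c-u*.15-v*.018)*1e3).round(1),corR=((c-u*.15-v*.152)*1e3).round(1))
def look():
    o=r.get_obs();t=dock(o["tcp_pos"][:2])*1e3;print("clk",o["clock"],"tcp",t.round(1),o["tcp_pos"][2].round(4),"F",o["contact_force"].round(1));print(pose(r.grab_frame("top")))
E
python3 - <<'E'
from h import *
for f in("top0",): print(pose(cv2.imread(f"pics/{f}.png")))
look()
E
```

```text
{'front_edge': np.float32(-2.99), 'a_front': np.float32(-2.61), 'n': (61, 74), 'cen': array([-112.2,   -6. ], dtype=float32), 'corL': array([-183.8,   64.6], dtype=float32), 'corR': array([-190.4,  -69.2], dtype=float32)}
clk 4.2167 tcp [-185.3  -65.5] 0.0376 F [-4.  -0.2 -2.9]
{'front_edge': np.float32(0.61), 'a_front': np.float32(0.62), 'n': (61, 74), 'cen': array([-102.2,   -3.6], dtype=float32), 'corL': array([-177.9,   62.6], dtype=float32), 'corR': array([-176.4,  -71.4], dtype=float32)}
```

Request:
{"method": "play_rows", "body": {"targets": "1 -0.006 0 0 0;1 -0.009 0 0 0;1 -0.009 0.007 0.001 0;1 -0.009 0.007 0.001 0;1 -0.004 0.007 0.001 0;1 -0.003 0.007 0 0;1 -0.002 0.007 0 0;1 -0.001 0.007 0 0"}}

```text
clock: 4.93
tcp_pos: [0.4591, -0.3165, 0.0379]
orientation: [-3.123, 0.341, -0.001]
contact_force: [-0.0, 0.5, 0.0]
grip_width: 0.0001
gripper_force: 0.0
```

Request:
{"method": "play_rows", "body": {"targets": "1 0.001 0 0 0;1 0.002 0 0 0;1 0.003 0 -0.0005 0;1 0.004 0 -0.001 0;1 0.005 0 -0.001 0;1 0.006 0 -0.001 0"}}

```text
clock: 5.43
tcp_pos: [0.4635, -0.3181, 0.0383]
orientation: [-3.123, 0.343, 0.002]
contact_force: [-4.4, -1.5, -2.4]
grip_width: -0.0001
gripper_force: 1.9
```

```bash
python3 -c "
from h import *
look()"
```

```text
clk 5.4333 tcp [-181.3  -72.9] 0.0383 F [-4.4 -1.5 -2.4]
{'front_edge': np.float32(1.54), 'a_front': np.float32(1.81), 'n': (61, 74), 'cen': array([-99.6,  -3.4], dtype=float32), 'corL': array([-176.6,   61.4], dtype=float32), 'corR': array([-172.7,  -72.5], dtype=float32)}
```

Request:
{"method": "play_rows", "body": {"targets": "1 0.001 0 0 0;1 0.002 0 0 0;1 0.003 0 0 0;1 0.004 0 0 0;1 0.005 0 0 0;1 0.006 0 0 0;1 0.007 0 0 0"}}

```text
clock: 6.07
tcp_pos: [0.4713, -0.3196, 0.0388]
orientation: [3.123, -0.342, 0.0]
contact_force: [-4.5, -1.6, -2.9]
grip_width: 0.0003
gripper_force: 2.0
```

```bash
python3 -c "
from h import *
look()"
```

```text
clk 6.0667 tcp [-173.3  -72.6] 0.0388 F [-4.5 -1.6 -2.9]
{'front_edge': np.float32(3.52), 'a_front': np.float32(3.47), 'n': (61, 71), 'cen': array([-93.8,  -1.3], dtype=float32), 'corL': array([-172.8,   61. ], dtype=float32), 'corR': array([-164.6,  -72.7], dtype=float32)}
```

Request:
{"method": "play_rows", "body": {"targets": "1 -0.037 0 0 0;1 -0.037 -0.03 0 0;1 -0.037 -0.07 0 0;1 -0.037 -0.105 0 0;1 -0.037 -0.135 0 0;1 -0.037 -0.135 0.001 0;1 -0.025 -0.135 0.001 0;1 -0.018 -0.135 0.001 0"}}

```text
clock: 6.78
tcp_pos: [0.4864, -0.1826, 0.0388]
orientation: [-3.123, 0.338, -0.008]
contact_force: [-0.4, 0.0, 0.1]
grip_width: -0.0001
gripper_force: 0.0
```

```bash
python3 -c "
from h import *
look()"
```

```text
clk 6.7833 tcp [-188.2   64.4] 0.0388 F [-0.4  0.   0.1]
{'front_edge': np.float32(80.51), 'a_front': np.float32(3.62), 'n': (5, 73), 'cen': array([-37.9, 213.7], dtype=float32), 'corL': array([-138.4,  213.2], dtype=float32), 'corR': array([-48.7, 113.7], dtype=float32)}
```

```bash
python3 - <<'E'
s=open('h.py').read()
s=s.replace('def pose(im):','def pose(im,side="L"):').replace('    def fit(P):','''    if side=="R":
        x1=x0+st[k,2]-1;yr=int(np.argmax(m[:,x1-4]));W=m.shape[1]
        L=np.array([(W-np.argmax(m[y,::-1])-.5,y) for y in range(yr+8,yr+65)])
        F=np.array([(x,np.argmax(m[:,x])-.5) for x in range(x1-95,x1-12)])
    def fit(P):''').replace('    return dict(','''    if side=="R": c=c+v*.17
    return dict(''').replace('def look():','def look(side="L"):').replace('grab_frame("top")))','grab_frame("top"),side))')
open('h.py','w').write(s)
E
python3 -c "
from h import *
print(pose(cv2.imread('pics/top0.png'),'R'));look('R')"
```

```text
{'front_edge': np.float32(-2.8), 'a_front': np.float32(-2.58), 'n': (57, 78), 'cen': array([-111.6,   -3.3], dtype=float32), 'corL': array([-183.4,   67.2], dtype=float32), 'corR': array([-189.7,  -66.7], dtype=float32)}
clk 6.8333 tcp [-186.8   63.7] 0.0389 F [ 2.5 -1.6  0.7]
{'front_edge': np.float32(3.56), 'a_front': np.float32(3.75), 'n': (57, 81), 'cen': array([-93.6,   1.5], dtype=float32), 'corL': array([-172.7,   63.6], dtype=float32), 'corR': array([-164.2,  -70.2], dtype=float32)}
```

Request:
{"method": "play_rows", "body": {"targets": "1 0.002 0.002 0 0;1 0.004 0.002 0 0;1 0.005 0.002 0 0;1 0.006 0.002 0 0;1 0.007 0.002 0 0"}}

```text
clock: 7.3
tcp_pos: [0.4891, -0.1874, 0.0377]
orientation: [-3.123, 0.343, 0.0]
contact_force: [-0.3, -0.9, -0.4]
grip_width: -0.0001
gripper_force: 0.0
```

Request:
{"method": "play_rows", "body": {"targets": "1 0.001 0 0 0;1 0.002 0 0 0;1 0.003 0 0 0;1 0.004 0 -0.0005 0;1 0.005 0 -0.001 0;1 0.006 0 -0.001 0;1 0.007 0 -0.001 0;1 0.008 0 -0.001 0"}}

```text
clock: 7.97
tcp_pos: [0.4959, -0.1881, 0.0382]
orientation: [-3.122, 0.341, 0.004]
contact_force: [-3.9, 2.8, -2.6]
grip_width: -0.0004
gripper_force: 2.0
```

```bash
python3 -c "
from h import *
look('R')"
```

```text
clk 7.9667 tcp [-177.7   61.1] 0.0382 F [-3.9  2.8 -2.6]
{'front_edge': np.float32(2.54), 'a_front': np.float32(2.79), 'n': (57, 79), 'cen': array([-90.9,   1. ], dtype=float32), 'corL': array([-168.9,   64.4], dtype=float32), 'corR': array([-162.7,  -69.4], dtype=float32)}
```

Request:
{"method": "play_rows", "body": {"targets": "1 -0.006 0 0 0;1 -0.006 -0.005 0 0;1 -0.006 -0.005 0.001 0;1 -0.002 -0.005 0.001 0;1 -0.001 -0.005 0.001 0;1 0 -0.005 0.001 0;1 0.001 -0.005 0 0;1 0.002 -0.005 0 0"}}

```text
clock: 8.68
tcp_pos: [0.4988, -0.184, 0.0382]
orientation: [-3.122, 0.342, 0.004]
contact_force: [-5.3, 2.1, -0.3]
grip_width: 0.0001
gripper_force: 2.6
```

Request:
{"method": "play_rows", "body": {"targets": "1 0.001 0 0 0;1 0.002 0 0 0;1 0.003 0 0 0;1 0.004 0 0 0;1 0.005 0 0 0;1 0.006 0 0 0;1 0.007 0 0 0;1 0.008 0 0 0"}}

```text
clock: 9.35
tcp_pos: [0.5063, -0.1853, 0.0381]
orientation: [-3.122, 0.341, 0.006]
contact_force: [-7.0, 4.7, 1.6]
grip_width: -0.0002
gripper_force: 3.2
```

```bash
python3 -c "
from h import *
look('R')"
```

```text
clk 9.35 tcp [-168.2   66.1] 0.0381 F [-7.   4.7  1.6]
{'front_edge': np.float32(0.31), 'a_front': np.float32(0.49), 'n': (55, 80), 'cen': array([-84.1,  -1. ], dtype=float32), 'corL': array([-159.5,   65.4], dtype=float32), 'corR': array([-158.6,  -68.6], dtype=float32)}
```

Request:
{"method": "play_rows", "body": {"targets": "1 -0.034 0 0 0;1 -0.034 0.02 0 0;1 -0.034 0.06 0.001 0;1 -0.034 0.1 0.001 0;1 -0.034 0.137 0.001 0;1 -0.034 0.137 0.001 0;1 -0.015 0.137 0.001 0;1 -0.007 0.137 0.001 0"}}

```text
clock: 10.07
tcp_pos: [0.4739, -0.3204, 0.0384]
orientation: [3.121, -0.345, 0.006]
contact_force: [0.5, -0.2, 0.2]
grip_width: 0.0001
gripper_force: 0.0
```

Request:
{"method": "play_rows", "body": {"targets": "1 0.002 0 0 0;1 0.003 0 0 0;1 0.004 0 0 0;1 0.005 0 0 0;1 0.006 0 0 0;1 0.007 0 -0.0005 0;1 0.008 0 -0.001 0;1 0.009 0 -0.001 0"}}

```text
clock: 10.73
tcp_pos: [0.4783, -0.32, 0.0381]
orientation: [-3.122, 0.343, 0.005]
contact_force: [-5.3, 0.0, -0.6]
grip_width: -0.0001
gripper_force: 2.4
```

```bash
python3 -c "
from h import *
look('L')"
```

```text
clk 10.7333 tcp [-166.4  -71.5] 0.0381 F [-5.3  0.  -0.6]
{'front_edge': np.float32(0.46), 'a_front': np.float32(0.52), 'n': (61, 73), 'cen': array([-83.2,  -3.9], dtype=float32), 'corL': array([-158.8,   62.5], dtype=float32), 'corR': array([-157.7,  -71.5], dtype=float32)}
```

Request:
{"method": "play_rows", "body": {"targets": "1 0.001 0 0 0;1 0.002 0 0 0;1 0.003 -0.0005 0 0;1 0.004 -0.001 0 0;1 0.005 -0.001 0 0;1 0.006 -0.001 0 0;1 0.007 -0.0015 0 0;1 0.008 -0.0015 0 0"}}

```text
clock: 11.45
tcp_pos: [0.4883, -0.3209, 0.0388]
orientation: [3.123, -0.342, -0.0]
contact_force: [-5.1, -0.8, -1.5]
grip_width: -0.0001
gripper_force: 2.2
```

Request:
{"method": "play_rows", "body": {"targets": "1 0.001 0 0 0;1 0.002 0 0 0;1 0.003 -0.0005 0 0;1 0.004 -0.001 0 0"}}

```text
clock: 11.78
tcp_pos: [0.4924, -0.3209, 0.0388]
orientation: [3.122, -0.342, -0.0]
contact_force: [-5.3, -2.1, -1.3]
grip_width: 0.0002
gripper_force: 2.2
```

```bash
python3 -c "
from h import *
look('L')"
```

```text
clk 11.7833 tcp [-152.4  -69.4] 0.0388 F [-5.3 -2.1 -1.3]
{'front_edge': np.float32(3.31), 'a_front': np.float32(3.36), 'n': (61, 71), 'cen': array([-72.9,   0.5], dtype=float32), 'corL': array([-151.7,   63.1], dtype=float32), 'corR': array([-143.9,  -70.7], dtype=float32)}
```

Request:
{"method": "play_rows", "body": {"targets": "1 -0.037 0 0 0;1 -0.037 -0.02 0 0;1 -0.037 -0.06 0 0;1 -0.037 -0.1 0 0;1 -0.037 -0.134 0 0;1 -0.037 -0.134 0.001 0;1 -0.02 -0.134 0.001 0;1 -0.015 -0.134 0.001 0"}}

```text
clock: 12.5
tcp_pos: [0.5116, -0.1852, 0.039]
orientation: [-3.123, 0.337, -0.01]
contact_force: [0.4, -0.6, 0.6]
grip_width: -0.0003
gripper_force: 0.0
```

Request:
{"method": "play_rows", "body": {"targets": "1 0.002 0 0 0;1 0.003 0 0 0;1 0.004 0 0 0;1 0.006 0 0 0;1 0.007 0 0 0;1 0.008 0 -0.0005 0;1 0.009 0 -0.001 0;1 0.01 0 -0.001 0"}}

```text
clock: 13.17
tcp_pos: [0.5147, -0.1883, 0.0381]
orientation: [-3.122, 0.342, 0.006]
contact_force: [-6.0, 1.4, -0.9]
grip_width: 0.0003
gripper_force: 2.4
```

Request:
{"method": "play_rows", "body": {"targets": "1 0.001 0 0 0;1 0.002 0 0 0;1 0.003 0 0 0;1 0.004 0 0 0;1 0.005 0 0 0;1 0.006 0 0 0;1 0.007 0 0 0;1 0.008 0 0 0"}}

```text
clock: 13.83
tcp_pos: [0.5245, -0.1902, 0.0387]
orientation: [-3.123, 0.342, 0.0]
contact_force: [-2.8, 2.6, -2.8]
grip_width: -0.0
gripper_force: 2.1
```

```bash
python3 -c "
from h import *
look('R')"
```

```text
clk 13.8333 tcp [-149.3   65.2] 0.0387 F [-2.8  2.6 -2.8]
{'front_edge': np.float32(0.02), 'a_front': np.float32(0.92), 'n': (57, 79), 'cen': array([-64.3,   0.9], dtype=float32), 'corL': array([-139.8,   67.3], dtype=float32), 'corR': array([-138.7,  -66.7], dtype=float32)}
```

Request:
{"method": "play_rows", "body": {"targets": "1 0.001 0 0 0;1 0.002 0 0 0;1 0.003 0 0 0;1 0.004 0 0 0;1 0.005 0 0 0;1 0.006 0 0 0;1 0.007 0 0 0;1 0.008 0 0 0"}}

```text
clock: 14.55
tcp_pos: [0.5321, -0.1919, 0.0388]
orientation: [-3.123, 0.342, 0.001]
contact_force: [-4.9, 3.5, -0.9]
grip_width: -0.0002
gripper_force: 2.4
```

```bash
python3 -c "
from h import *
look('R')"
```

```text
clk 14.55 tcp [-141.6   65.2] 0.0388 F [-4.9  3.5 -0.9]
{'front_edge': np.float32(-0.88), 'a_front': np.float32(-0.66), 'n': (56, 76), 'cen': array([-58.9,  -0.7], dtype=float32), 'corL': array([-133. ,   67.3], dtype=float32), 'corR': array([-134.8,  -66.7], dtype=float32)}
```

Request:
{"method": "play_rows", "body": {"targets": "1 -0.034 0 0 0;1 -0.034 0.02 0 0;1 -0.034 0.06 0.0005 0;1 -0.034 0.1 0.0005 0;1 -0.034 0.136 0.0005 0;1 -0.034 0.136 0.0005 0;1 -0.015 0.136 0.0005 0;1 -0.007 0.136 0.0005 0"}}

```text
clock: 15.27
tcp_pos: [0.4992, -0.3262, 0.0396]
orientation: [3.12, -0.345, 0.009]
contact_force: [0.9, 1.2, -0.4]
grip_width: 0.0002
gripper_force: 0.0
```

Request:
{"method": "play_rows", "body": {"targets": "1 0.002 0 0 0;1 0.003 0 0 0;1 0.004 0 0 0;1 0.005 0 0 0;1 0.006 0 0 0;1 0.007 0 -0.0005 0;1 0.008 0 -0.001 0;1 0.009 0 -0.001 0"}}

```text
clock: 15.93
tcp_pos: [0.5034, -0.3253, 0.0387]
orientation: [-3.123, 0.343, 0.003]
contact_force: [-3.1, -0.3, -2.7]
grip_width: 0.0
gripper_force: 1.8
```

Request:
{"method": "play_rows", "body": {"targets": "1 0.001 0 0 0;1 0.002 0 0 0;1 0.003 -0.0005 0 0;1 0.004 -0.0005 0 0;1 0.005 -0.001 0 0;1 0.006 -0.001 0 0;1 0.007 -0.001 0 0;1 0.008 -0.001 0 0"}}

```text
clock: 16.6
tcp_pos: [0.5128, -0.3263, 0.0393]
orientation: [3.123, -0.342, -0.0]
contact_force: [-5.2, -1.5, -1.9]
grip_width: -0.0001
gripper_force: 2.1
```

```bash
python3 -c "
from h import *
look('L')"
```

```text
clk 16.6 tcp [-131.4  -70.2] 0.0393 F [-5.2 -1.5 -1.9]
{'front_edge': np.float32(2.02), 'a_front': np.float32(1.93), 'n': (61, 71), 'cen': array([-50.3,  -0.4], dtype=float32), 'corL': array([-127.5,   63.9], dtype=float32), 'corR': array([-122.9,  -70. ], dtype=float32)}
```

Request:
{"method": "play_rows", "body": {"targets": "1 -0.035 0 0 0;1 -0.035 -0.02 0 0;1 -0.035 -0.06 0 0;1 -0.035 -0.1 0 0;1 -0.035 -0.136 0 0;1 -0.035 -0.136 0.0007 0;1 -0.018 -0.136 0.0007 0;1 -0.012 -0.136 0.0007 0"}}

```text
clock: 17.32
tcp_pos: [0.535, -0.1892, 0.0399]
orientation: [-3.123, 0.337, -0.01]
contact_force: [0.7, 0.0, 0.3]
grip_width: 0.0004
gripper_force: 0.0
```

Request:
{"method": "play_rows", "body": {"targets": "1 0.002 0 0 0;1 0.003 0 0 0;1 0.004 0 0 0;1 0.006 0 0 0;1 0.007 0 0 0;1 0.008 0 -0.0005 0;1 0.009 0 -0.001 0;1 0.01 0 -0.001 0"}}

```text
clock: 17.98
tcp_pos: [0.5382, -0.1926, 0.0389]
orientation: [-3.122, 0.342, 0.006]
contact_force: [-5.7, 1.3, 0.3]
grip_width: -0.0001
gripper_force: 2.8
```

Request:
{"method": "play_rows", "body": {"targets": "1 0.001 0 0 0;1 0.002 0 0 0;1 0.003 0 0 0;1 0.004 0 0 0;1 0.005 0 0 0;1 0.006 0 0 0"}}

```text
clock: 18.48
tcp_pos: [0.5436, -0.1928, 0.0388]
orientation: [-3.122, 0.341, 0.008]
contact_force: [-5.9, 3.7, 1.9]
grip_width: -0.0003
gripper_force: 3.5
```

```bash
python3 -c "
from h import *
look('R')
im=r.grab_frame('top')
cv2.imwrite('pics/c4.png',cv2.resize(im[110:290,290:460,::-1],None,fx=3,fy=3,interpolation=cv2.INTER_CUBIC))"
```

```text
clk 18.4833 tcp [-130.1   66.8] 0.0388 F [-5.9  3.7  1.9]
{'front_edge': np.float32(-0.27), 'a_front': np.float32(0.48), 'n': (57, 77), 'cen': array([-45.6,   0.8], dtype=float32), 'corL': array([-120.7,   67.6], dtype=float32), 'corR': array([-120.5,  -66.4], dtype=float32)}
```

View pics/c4.png

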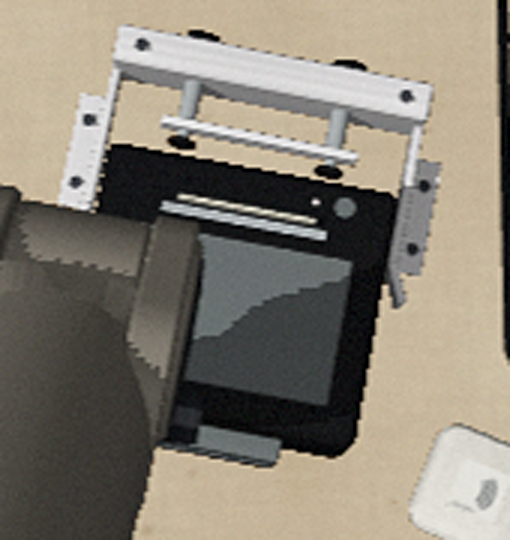

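The crop shows the front edge inside the rails, roughly square, with both discs (181,141) and (328,171) still just ahead of it.

Request:
{"method": "play_rows", "body": {"targets": "1 -0.034 0 0 0;1 -0.034 0.02 0 0;1 -0.034 0.06 0.0005 0;1 -0.034 0.1 0.0005 0;1 -0.034 0.136 0.0005 0;1 -0.034 0.136 0.0005 0;1 -0.015 0.136 0.0005 0;1 -0.007 0.136 0.0005 0"}}

```text
clock: 19.25
tcp_pos: [0.5118, -0.3267, 0.0396]
orientation: [3.122, -0.344, 0.005]
contact_force: [1.5, 0.5, -0.2]
grip_width: 0.0
gripper_force: 0.0
```

Request:
{"method": "play_rows", "body": {"targets": "1 0.002 0 0 0;1 0.003 0 0 0;1 0.004 0 0 0;1 0.005 0 0 0;1 0.006 0 0 0;1 0.007 0 -0.0005 0;1 0.008 0 -0.001 0;1 0.009 0 -0.001 0"}}

```text
clock: 19.92
tcp_pos: [0.5169, -0.3272, 0.0394]
orientation: [-3.122, 0.343, 0.005]
contact_force: [-3.4, 0.6, -1.9]
grip_width: -0.0
gripper_force: 1.8
```

Request:
{"method": "play_rows", "body": {"targets": "1 0.001 0 0 0;1 0.002 0 0 0;1 0.003 0 0 0;1 0.004 0 0 0;1 0.005 0 0 0"}}

```text
clock: 20.33
tcp_pos: [0.5225, -0.3289, 0.0401]
orientation: [3.123, -0.343, -0.003]
contact_force: [-6.4, -0.3, 1.9]
grip_width: -0.0
gripper_force: 2.5
```

```bash
python3 -c "
from h import *
look('L')"
```

```text
clk 20.3333 tcp [-121.3  -70.7] 0.0401 F [-6.4 -0.3  1.9]
{'front_edge': np.float32(2.47), 'a_front': np.float32(2.47), 'n': (61, 57), 'cen': array([-41.2,  -0.4], dtype=float32), 'corL': array([-119. ,   63.3], dtype=float32), 'corR': array([-113.3,  -70.6], dtype=float32)}
```

Request:
{"method": "play_rows", "body": {"targets": "1 -0.036 0 0 0;1 -0.036 -0.02 0 0;1 -0.036 -0.06 0 0;1 -0.036 -0.1 0 0;1 -0.036 -0.136 0 0;1 -0.036 -0.136 0.0007 0;1 -0.018 -0.136 0.0007 0;1 -0.012 -0.136 0.0007 0"}}

```text
clock: 21.05
tcp_pos: [0.5454, -0.1923, 0.0406]
orientation: [-3.123, 0.338, -0.009]
contact_force: [1.2, 0.4, 0.2]
grip_width: -0.0002
gripper_force: 0.0
```

Request:
{"method": "play_rows", "body": {"targets": "1 0.002 0 0 0;1 0.003 0 0 0;1 0.004 0 0 0;1 0.006 0 0 0;1 0.007 0 0 0;1 0.008 0 -0.0005 0;1 0.009 0 -0.001 0;1 0.01 0 -0.001 0"}}

```text
clock: 21.72
tcp_pos: [0.5489, -0.1947, 0.0395]
orientation: [-3.122, 0.343, 0.006]
contact_force: [-4.4, 2.2, -2.1]
grip_width: 0.0001
gripper_force: 2.1
```

Request:
{"method": "play_rows", "body": {"targets": "1 0.001 0 0 0;1 0.002 0 0 0;1 0.003 0 0 0;1 0.004 0 0 0;1 0.005 0 0 0"}}

```text
clock: 22.13
tcp_pos: [0.5549, -0.1956, 0.0402]
orientation: [-3.122, 0.342, 0.003]
contact_force: [-5.3, 3.6, 0.5]
grip_width: -0.0002
gripper_force: 2.6
```

```bash
python3 -c "
from h import *
look('R')"
```

```text
clk 22.1333 tcp [-118.5   66.5] 0.0402 F [-5.3  3.6  0.5]
{'front_edge': np.float32(-0.29), 'a_front': np.float32(0.26), 'n': (57, 78), 'cen': array([-35.2,   0.6], dtype=float32), 'corL': array([-110.1,   67.7], dtype=float32), 'corR': array([-110.2,  -66.3], dtype=float32)}
```

Request:
{"method": "play_rows", "body": {"targets": "1 -0.034 0 0 0;1 -0.034 0.02 0 0;1 -0.034 0.06 0.0005 0;1 -0.034 0.1 0.0005 0;1 -0.034 0.136 0.0005 0;1 -0.034 0.136 0.0005 0;1 -0.015 0.136 0.0005 0;1 -0.007 0.136 0.0005 0"}}

```text
clock: 22.85
tcp_pos: [0.5225, -0.3297, 0.0409]
orientation: [3.121, -0.345, 0.008]
contact_force: [1.2, 0.3, 0.5]
grip_width: -0.0002
gripper_force: 0.0
```

Request:
{"method": "play_rows", "body": {"targets": "1 0.002 0 0 0;1 0.003 0 0 0;1 0.004 0 0 0;1 0.005 0 0 0;1 0.006 0 0 0;1 0.007 0 -0.0005 0;1 0.008 0 -0.001 0;1 0.009 0 -0.001 0"}}

```text
clock: 23.52
tcp_pos: [0.5265, -0.3291, 0.0405]
orientation: [-3.122, 0.342, 0.006]
contact_force: [-7.3, 2.3, 4.0]
grip_width: -0.0002
gripper_force: 4.0
```

Request:
{"method": "play_rows", "body": {"targets": "1 0.001 0 0 0;1 0.002 0 0 0"}}

```text
clock: 23.68
tcp_pos: [0.5271, -0.3295, 0.0404]
orientation: [-3.122, 0.343, 0.01]
contact_force: [-8.2, 2.0, 6.4]
grip_width: 0.0002
gripper_force: 5.4
```

```bash
python3 -c "
from h import *
look('L')"
```

```text
clk 23.6833 tcp [-116.7  -70.2] 0.0404 F [-8.2  2.   6.4]
{'front_edge': np.float32(0.29), 'a_front': np.float32(0.46), 'n': (61, 72), 'cen': array([-35. ,  -1.6], dtype=float32), 'corL': array([-110.5,   64.9], dtype=float32), 'corR': array([-109.6,  -69.1], dtype=float32)}
```

Request:
{"method": "play_rows", "body": {"targets": "1 0 0 -0.0007 0;1 0 0 -0.0014 0;1 0.0005 0 -0.0014 0;1 0.001 0 -0.0014 0"}}

```text
clock: 24.07
tcp_pos: [0.5293, -0.3303, 0.0418]
orientation: [-3.122, 0.343, 0.005]
contact_force: [-6.1, 0.9, 2.3]
grip_width: -0.0002
gripper_force: 3.1
```

Request:
{"method": "play_rows", "body": {"targets": "1 0.0005 0 0 0;1 0.001 0 0 0;1 0.0015 0 0 0;1 0.002 0 0 0"}}

```text
clock: 24.4
tcp_pos: [0.531, -0.331, 0.0418]
orientation: [3.123, -0.344, -0.006]
contact_force: [-6.9, -0.4, 1.5]
grip_width: -0.0003
gripper_force: 3.2
```

```bash
python3 -c "
from h import *
look('L')"
```

```text
clk 24.4 tcp [-112.5  -70.9] 0.0418 F [-6.9 -0.4  1.5]
{'front_edge': np.float32(1.37), 'a_front': np.float32(1.47), 'n': (61, 72), 'cen': array([-32.8,  -1.3], dtype=float32), 'corL': array([-109.4,   63.8], dtype=float32), 'corR': array([-106.1,  -70.2], dtype=float32)}
```

Request:
{"method": "play_rows", "body": {"targets": "1 -0.034 0 0 0;1 -0.034 -0.02 0 0;1 -0.034 -0.06 0 0;1 -0.034 -0.1 0 0;1 -0.034 -0.136 0 0;1 -0.034 -0.136 0.0007 0;1 -0.018 -0.136 0.0007 0;1 -0.012 -0.136 0.0007 0"}}

```text
clock: 25.12
tcp_pos: [0.554, -0.1947, 0.0423]
orientation: [3.123, -0.339, 0.006]
contact_force: [1.1, -0.5, 0.1]
grip_width: -0.0
gripper_force: 0.0
```

Request:
{"method": "play_rows", "body": {"targets": "1 0.002 0 0 0;1 0.003 0 0 0;1 0.004 0 0 0;1 0.005 0 0 0;1 0.006 0 -0.0003 0;1 0.007 0 -0.0007 0;1 0.0075 0 -0.001 0;1 0.008 0 -0.001 0"}}

```text
clock: 25.78
tcp_pos: [0.5587, -0.1971, 0.0427]
orientation: [3.123, -0.342, -0.0]
contact_force: [-1.4, 0.3, 1.2]
grip_width: 0.0001
gripper_force: 0.6
```

Request:
{"method": "play_rows", "body": {"targets": "1 0.0007 0 0 0;1 0.0015 0 0 0"}}

```text
clock: 25.95
tcp_pos: [0.5597, -0.1973, 0.0427]
orientation: [-3.123, 0.342, 0.002]
contact_force: [-2.6, -0.5, 4.0]
grip_width: 0.0005
gripper_force: 2.0
```

```bash
python3 -c "
from h import *
look('R')"
```

```text
clk 25.95 tcp [-113.4   65.9] 0.0427 F [-2.6 -0.5  4. ]
{'front_edge': np.float32(0.15), 'a_front': np.float32(1.79), 'n': (57, 80), 'cen': array([-31.4,  -0.1], dtype=float32), 'corL': array([-107.6,   65.6], dtype=float32), 'corR': array([-105.3,  -68.3], dtype=float32)}
```

Request:
{"method": "play_rows", "body": {"targets": "1 0.0007 0 -0.0003 0;1 0.0014 0 -0.0006 0;1 0.002 0 -0.001 0;1 0.0025 0 -0.001 0"}}

```text
clock: 26.33
tcp_pos: [0.5632, -0.1979, 0.0436]
orientation: [3.123, -0.342, 0.001]
contact_force: [0.0, -0.2, 0.6]
grip_width: -0.0003
gripper_force: 0.0
```

Request:
{"method": "play_rows", "body": {"targets": "1 0.0007 0 -0.0003 0;1 0.0014 0 -0.0003 0;1 0.002 0 -0.0003 0"}}

```text
clock: 26.58
tcp_pos: [0.5648, -0.1983, 0.0439]
orientation: [3.123, -0.342, 0.0]
contact_force: [0.2, -0.6, 0.3]
grip_width: -0.0001
gripper_force: 0.0
```

```bash
python3 -c "
from h import *
look('R')"
```

```text
clk 26.5833 tcp [-108.2   66. ] 0.0439 F [ 0.2 -0.6  0.3]
{'front_edge': np.float32(0.2), 'a_front': np.float32(1.79), 'n': (57, 80), 'cen': array([-31.5,  -0. ], dtype=float32), 'corL': array([-107.6,   65.7], dtype=float32), 'corR': array([-105.3,  -68.3], dtype=float32)}
```

```bash
python3 -c "
from h import *
a=r.grab_frame('side')[170:330,230:430,::-1];b=r.grab_frame('top')[120:280,270:470,::-1]
cv2.imwrite('pics/s5.png',cv2.resize(np.hstack([a,b]),None,fx=2,fy=2,interpolation=cv2.INTER_CUBIC))"
```

```text
(no output)
```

View pics/s5.png

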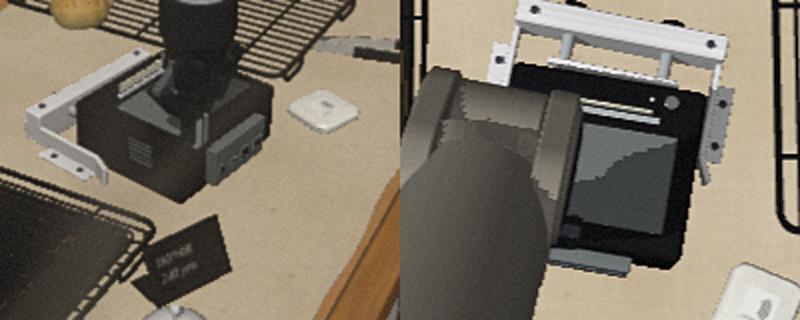

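Run:
```python
from h import *
t=r.get_obs()["tcp_pos"];print(t,R.from_rotvec(r.get_obs()["orientation"]).as_matrix()[:,0].round(3))
s=lambda P:((proj("side",P)-[230,170])*2).round(0).tolist()
print("tip,+40mm",s([t,t+[0,0,.04]]))
a=np.radians(1.5);u=np.array([np.cos(a),np.sin(a)]);v=np.array([-u[1],u[0]]);c=np.array([-.0325,0])
for n,x,y in(("RL",-.075,.085),("RR",-.075,-.085),("FL",.075,.085)):
    w=O+D.T@(c+u*x+v*y);print(n,"bottom/top",s([[*w,0],[*w,.075]]))
a=r.grab_frame('side')[190:280,290:380,::-1];cv2.imwrite('pics/s6.png',cv2.resize(cv2.convertScaleAbs(a,alpha=2,beta=20),None,fx=6,fy=6,interpolation=cv2.INTER_CUBIC))
```

```text
[ 0.56469214 -0.19833673  0.04382014] [ 0.976 -0.217  0.   ]
tip,+40mm [[194.0, 170.0], [195.0, 138.0]]
RL bottom/top [[184.0, 211.0], [185.0, 153.0]]
RR bottom/top [[275.0, 140.0], [279.0, 84.0]]
FL bottom/top [[78.0, 158.0], [76.0, 102.0]]
```

View pics/s6.png

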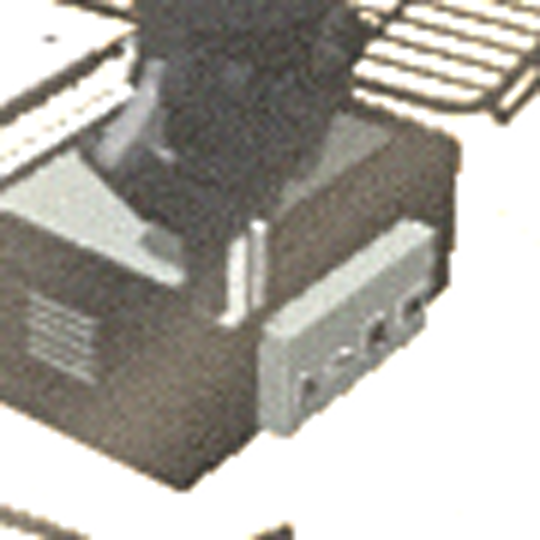

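The side crop shows the finger tip over the rear top edge. The tip had crept up to z = 44 mm and slid over the collision edge, and the printer did not move. I'm backing off, lowering to about 35 mm and pushing again.

Request:
{"method": "play_rows", "body": {"targets": "1 -0.01 0 0 0;1 -0.024 0 0 0;1 -0.024 0 0 0;1 -0.024 0 0.009 0;1 -0.024 0 0.009 0;1 -0.018 0 0.009 0;1 -0.014 0 0.009 0;1 -0.012 0 0.009 0"}}

```text
clock: 27.45
tcp_pos: [0.5545, -0.1959, 0.035]
orientation: [3.123, -0.342, 0.002]
contact_force: [-0.1, -0.0, -0.8]
grip_width: 0.0004
gripper_force: 0.0
```

```bash
python3 -c "
from h import *
look('R')"
```

```text
clk 27.45 tcp [-118.8   66.1] 0.035 F [-0.1 -0.  -0.8]
{'front_edge': np.float32(0.15), 'a_front': np.float32(1.75), 'n': (57, 80), 'cen': array([-31.4,  -0.1], dtype=float32), 'corL': array([-107.5,   65.7], dtype=float32), 'corR': array([-105.3,  -68.3], dtype=float32)}
```

Request:
{"method": "play_rows", "body": {"targets": "1 0.0007 0 0 0;1 0.0014 0 0 0;1 0.002 0 0 0;1 0.0025 0 0 0"}}

```text
clock: 27.83
tcp_pos: [0.5553, -0.1962, 0.0349]
orientation: [3.123, -0.342, -0.0]
contact_force: [0.0, -0.5, 0.0]
grip_width: 0.0003
gripper_force: 0.4
```

Request:
{"method": "play_rows", "body": {"targets": "1 0.0007 0 0 0;1 0.0014 0 0 0;1 0.002 0 0 0"}}

```text
clock: 28.08
tcp_pos: [0.5554, -0.1962, 0.0346]
orientation: [-3.122, 0.342, 0.006]
contact_force: [-7.1, 1.9, 5.6]
grip_width: -0.0003
gripper_force: 3.7
```

```bash
python3 -c "
from h import *
look('R')"
```

```text
clk 28.0833 tcp [-117.9   66. ] 0.0346 F [-7.1  1.9  5.6]
{'front_edge': np.float32(0.08), 'a_front': np.float32(1.72), 'n': (57, 78), 'cen': array([-31.4,  -0. ], dtype=float32), 'corL': array([-107.5,   65.8], dtype=float32), 'corR': array([-105.4,  -68.2], dtype=float32)}
```

Request:
{"method": "play_rows", "body": {"targets": "1 0.0004 0 -0.0006 0;1 0.0008 0 -0.0012 0;1 0.0012 0 -0.0012 0;1 0.0016 0 -0.0012 0"}}

```text
clock: 28.47
tcp_pos: [0.558, -0.1964, 0.0355]
orientation: [-3.122, 0.342, 0.003]
contact_force: [-2.9, 1.8, -2.4]
grip_width: 0.0001
gripper_force: 1.8
```

Request:
{"method": "play_rows", "body": {"targets": "1 0.0005 0 0 0;1 0.001 0 0 0;1 0.0015 0 0 0;1 0.002 0 0 0"}}

```text
clock: 28.8
tcp_pos: [0.5605, -0.197, 0.0358]
orientation: [-3.123, 0.342, 0.002]
contact_force: [-4.5, 2.1, -2.5]
grip_width: 0.0003
gripper_force: 2.7
```

```bash
python3 -c "
from h import *
look('R')"
```

```text
clk 28.8 tcp [-112.7   66.4] 0.0358 F [-4.5  2.1 -2.5]
{'front_edge': np.float32(-0.47), 'a_front': np.float32(0.04), 'n': (57, 78), 'cen': array([-29.1,   0.4], dtype=float32), 'corL': array([-103.9,   67.7], dtype=float32), 'corR': array([-104.4,  -66.3], dtype=float32)}
```

Request:
{"method": "play_rows", "body": {"targets": "1 -0.034 0 0 0;1 -0.034 0.02 0 0;1 -0.034 0.06 0.0005 0;1 -0.034 0.1 0.0005 0;1 -0.034 0.136 0.0005 0;1 -0.034 0.136 0.0005 0;1 -0.015 0.136 0.0005 0;1 -0.007 0.136 0.0005 0"}}

```text
clock: 29.52
tcp_pos: [0.5277, -0.3313, 0.037]
orientation: [3.12, -0.345, 0.009]
contact_force: [0.8, 0.6, 0.1]
grip_width: -0.0001
gripper_force: 0.0
```

Request:
{"method": "play_rows", "body": {"targets": "1 0.002 0 0 0;1 0.003 0 0 0;1 0.004 0 -0.0004 0;1 0.005 0 -0.0008 0;1 0.006 0 -0.0012 0;1 0.0065 0 -0.0012 0;1 0.007 0 -0.0012 0"}}

```text
clock: 30.1
tcp_pos: [0.5308, -0.33, 0.0368]
orientation: [-3.123, 0.342, 0.002]
contact_force: [-3.3, 1.3, 2.1]
grip_width: -0.0002
gripper_force: 1.3
```

```bash
python3 -c "
from h import *
look('L')"
```

```text
clk 30.1 tcp [-112.9  -69.9] 0.0368 F [-3.3  1.3  2.1]
{'front_edge': np.float32(-0.2), 'a_front': np.float32(0.02), 'n': (61, 73), 'cen': array([-29.4,  -1.9], dtype=float32), 'corL': array([-104.3,   65.3], dtype=float32), 'corR': array([-104.5,  -68.7], dtype=float32)}
```

Request:
{"method": "play_rows", "body": {"targets": "1 0.0005 0 0 0;1 0.001 0 0 0;1 0.0015 0 0 0;1 0.002 0 -0.0004 0"}}

```text
clock: 30.48
tcp_pos: [0.5308, -0.3301, 0.0366]
orientation: [-3.122, 0.343, 0.007]
contact_force: [-6.7, 2.1, 1.9]
grip_width: 0.0
gripper_force: 3.7
```

Request:
{"method": "play_rows", "body": {"targets": "1 0.0005 0 0 0;1 0.001 0 0 0;1 0.0015 0 0 0"}}

```text
clock: 30.73
tcp_pos: [0.5308, -0.3301, 0.0365]
orientation: [-3.121, 0.343, 0.012]
contact_force: [-11.7, 4.2, 9.2]
grip_width: -0.0001
gripper_force: 6.2
```

```bash
python3 -c "
from h import *
look('L')"
```

```text
clk 30.7333 tcp [-113.  -70.] 0.0365 F [-11.7   4.2   9.2]
{'front_edge': np.float32(-0.2), 'a_front': np.float32(0.02), 'n': (61, 73), 'cen': array([-29.4,  -1.9], dtype=float32), 'corL': array([-104.3,   65.3], dtype=float32), 'corR': array([-104.5,  -68.7], dtype=float32)}
```

Request:
{"method": "play_rows", "body": {"targets": "1 -0.001 0 -0.0006 0;1 -0.002 0 -0.0012 0;1 -0.002 0 -0.0018 0;1 -0.002 0 -0.0022 0"}}

```text
clock: 31.12
tcp_pos: [0.5314, -0.3304, 0.0386]
orientation: [-3.122, 0.343, 0.004]
contact_force: [-4.1, -0.8, -3.7]
grip_width: 0.0002
gripper_force: 2.3
```

Request:
{"method": "play_rows", "body": {"targets": "1 0.0003 0 0 0;1 0.0006 0 -0.0003 0;1 0.0009 0 -0.0003 0;1 0.0012 0 -0.0003 0"}}

```text
clock: 31.45
tcp_pos: [0.5322, -0.3313, 0.0389]
orientation: [3.123, -0.343, -0.005]
contact_force: [-7.2, 0.3, -3.1]
grip_width: 0.0004
gripper_force: 3.3
```

```bash
python3 -c "
from h import *
look('L')"
```

```text
clk 31.45 tcp [-111.3  -70.9] 0.0389 F [-7.2  0.3 -3.1]
{'front_edge': np.float32(0.36), 'a_front': np.float32(0.41), 'n': (61, 72), 'cen': array([-28.5,  -2.3], dtype=float32), 'corL': array([-104. ,   64.2], dtype=float32), 'corR': array([-103.1,  -69.8], dtype=float32)}
```

Request:
{"method": "play_rows", "body": {"targets": "1 -0.034 0 0 0;1 -0.034 -0.02 0 0;1 -0.034 -0.06 0.001 0;1 -0.034 -0.1 0.002 0;1 -0.034 -0.136 0.002 0;1 -0.034 -0.136 0.0025 0;1 -0.018 -0.136 0.0025 0;1 -0.012 -0.136 0.0025 0"}}

```text
clock: 32.17
tcp_pos: [0.5559, -0.1948, 0.0384]
orientation: [3.123, -0.338, 0.009]
contact_force: [0.7, 0.7, -0.0]
grip_width: -0.0
gripper_force: 0.0
```

Request:
{"method": "play_rows", "body": {"targets": "1 0.002 0 0 0;1 0.003 0 0 0;1 0.004 0 -0.0003 0;1 0.005 0 -0.0006 0;1 0.006 0 -0.0009 0;1 0.0065 0 -0.0012 0;1 0.007 0 -0.0012 0"}}

```text
clock: 32.75
tcp_pos: [0.5585, -0.1971, 0.0384]
orientation: [-3.123, 0.343, -0.0]
contact_force: [-0.7, -0.1, 0.5]
grip_width: -0.0001
gripper_force: 0.0
```

Request:
{"method": "play_rows", "body": {"targets": "1 0.0005 0 -0.0002 0;1 0.001 0 -0.0004 0;1 0.0015 0 -0.0006 0"}}

```text
clock: 33.0
tcp_pos: [0.5601, -0.1973, 0.039]
orientation: [3.123, -0.342, 0.0]
contact_force: [0.8, -0.7, 0.6]
grip_width: -0.0
gripper_force: 0.0
```

```bash
python3 -c "
from h import *
look('R')"
```

```text
clk 33.0 tcp [-113.1   66. ] 0.039 F [ 0.8 -0.7  0.6]
{'front_edge': np.float32(0.13), 'a_front': np.float32(0.55), 'n': (56, 77), 'cen': array([-28.5,  -0.2], dtype=float32), 'corL': array([-103.9,   66.4], dtype=float32), 'corR': array([-103.1,  -67.6], dtype=float32)}
```

Request:
{"method": "play_rows", "body": {"targets": "1 0 0 0.0015 0;1 0.0005 0 0.0015 0;1 0.001 0 0.0013 0;1 0.0015 0 0.001 0;1 0.002 0 0.0007 0"}}

```text
clock: 33.47
tcp_pos: [0.5605, -0.1974, 0.0376]
orientation: [-3.123, 0.342, 0.005]
contact_force: [-2.9, 1.3, -2.6]
grip_width: -0.0001
gripper_force: 1.8
```

Request:
{"method": "play_rows", "body": {"targets": "1 0.0004 0 -0.0003 0;1 0.0007 0 -0.0006 0;1 0.001 0 -0.0009 0"}}

```text
clock: 33.72
tcp_pos: [0.5614, -0.1969, 0.0383]
orientation: [-3.122, 0.341, 0.005]
contact_force: [-4.7, 2.8, -2.8]
grip_width: 0.0002
gripper_force: 2.6
```

```bash
python3 -c "
from h import *
look('R')"
```

```text
clk 33.7167 tcp [-111.9   66.7] 0.0383 F [-4.7  2.8 -2.8]
{'front_edge': np.float32(-0.32), 'a_front': np.float32(0.05), 'n': (57, 77), 'cen': array([-28.2,   0.3], dtype=float32), 'corL': array([-103. ,   67.5], dtype=float32), 'corR': array([-103.3,  -66.5], dtype=float32)}
```

Request:
{"method": "play_rows", "body": {"targets": "1 0.0004 0 0 0;1 0.0008 0 0 0;1 0.0012 0 0 0"}}

```text
clock: 34.02
tcp_pos: [0.5617, -0.1966, 0.0381]
orientation: [-3.121, 0.341, 0.008]
contact_force: [-7.0, 4.4, -1.7]
grip_width: -0.0001
gripper_force: 4.1
```

```bash
python3 -c "
from h import *
look('R')"
```

```text
clk 34.0167 tcp [-111.6   67. ] 0.0381 F [-7.   4.4 -1.7]
{'front_edge': np.float32(-0.6), 'a_front': np.float32(-0.13), 'n': (57, 77), 'cen': array([-28.1,   0.4], dtype=float32), 'corL': array([-102.7,   67.9], dtype=float32), 'corR': array([-103.5,  -66.1], dtype=float32)}
```

Request:
{"method": "play_rows", "body": {"targets": "1 -0.034 0 0 0;1 -0.034 0.02 0 0;1 -0.034 0.06 0.0005 0;1 -0.034 0.1 0.0005 0;1 -0.034 0.136 0.001 0;1 -0.034 0.136 0.001 0;1 -0.015 0.136 0.001 0;1 -0.007 0.136 0.001 0"}}

```text
clock: 34.73
tcp_pos: [0.5307, -0.3314, 0.0393]
orientation: [3.121, -0.344, 0.008]
contact_force: [1.5, 0.1, 0.4]
grip_width: -0.0005
gripper_force: 0.0
```

Request:
{"method": "play_rows", "body": {"targets": "1 0.002 0 0 0;1 0.003 0 0 0;1 0.004 0 -0.0004 0;1 0.005 0 -0.0008 0;1 0.006 0 -0.0012 0;1 0.0065 0 -0.0016 0;1 0.007 0 -0.002 0"}}

```text
clock: 35.32
tcp_pos: [0.532, -0.3301, 0.039]
orientation: [-3.122, 0.342, 0.008]
contact_force: [-4.6, -0.3, -4.1]
grip_width: 0.0003
gripper_force: 2.7
```

```bash
python3 -c "
from h import *
look('L')"
```

```text
clk 35.3167 tcp [-111.7  -69.7] 0.039 F [-4.6 -0.3 -4.1]
{'front_edge': np.float32(-0.04), 'a_front': np.float32(0.03), 'n': (61, 72), 'cen': array([-28.3,  -1.9], dtype=float32), 'corL': array([-103.3,   65.1], dtype=float32), 'corR': array([-103.3,  -68.9], dtype=float32)}
```

Request:
{"method": "play_rows", "body": {"targets": "1 0.0004 0 0 0;1 0.0008 0 0 0;1 0.0012 0 0 0"}}

```text
clock: 35.62
tcp_pos: [0.5321, -0.3306, 0.0388]
orientation: [-3.122, 0.343, 0.01]
contact_force: [-6.4, 0.1, -1.9]
grip_width: -0.0002
gripper_force: 3.9
```

```bash
python3 -c "
from h import *
look('L')"
```

```text
clk 35.6167 tcp [-111.5  -70.2] 0.0388 F [-6.4  0.1 -1.9]
{'front_edge': np.float32(0.18), 'a_front': np.float32(0.22), 'n': (61, 72), 'cen': array([-28.3,  -2.1], dtype=float32), 'corL': array([-103.6,   64.6], dtype=float32), 'corR': array([-103.1,  -69.4], dtype=float32)}
```

Request:
{"method": "play_rows", "body": {"targets": "1 0.0005 0 -0.0002 0;1 0.001 0 -0.0004 0;1 0.0015 0 -0.0006 0"}}

```text
clock: 35.92
tcp_pos: [0.5328, -0.3314, 0.0392]
orientation: [-3.122, 0.344, 0.012]
contact_force: [-9.6, -0.3, -1.8]
grip_width: -0.0003
gripper_force: 4.4
```

```bash
python3 -c "
from h import *
look('L')"
```

```text
clk 35.9167 tcp [-110.7  -70.8] 0.0392 F [-9.6 -0.3 -1.8]
{'front_edge': np.float32(0.28), 'a_front': np.float32(0.59), 'n': (61, 72), 'cen': array([-28. ,  -2.7], dtype=float32), 'corL': array([-103.5,   63.7], dtype=float32), 'corR': array([-102.5,  -70.3], dtype=float32)}
```

Request:
{"method": "play_rows", "body": {"targets": "1 -0.034 0 0 0;1 -0.034 -0.02 0 0;1 -0.034 -0.06 0.001 0;1 -0.034 -0.1 0.002 0;1 -0.034 -0.136 0.0025 0;1 -0.034 -0.136 0.003 0;1 -0.018 -0.136 0.003 0;1 -0.012 -0.136 0.003 0"}}

```text
clock: 36.63
tcp_pos: [0.5578, -0.1953, 0.0386]
orientation: [-3.123, 0.338, -0.006]
contact_force: [1.1, -1.5, 0.2]
grip_width: -0.0002
gripper_force: 0.0
```

Request:
{"method": "play_rows", "body": {"targets": "1 0.002 0 0 0;1 0.004 0 0 0;1 0.005 0 0 0;1 0.006 0 -0.0003 0;1 0.007 0 -0.0006 0;1 0.0075 0 -0.0009 0;1 0.008 0 -0.0012 0"}}

```text
clock: 37.22
tcp_pos: [0.5607, -0.1978, 0.0381]
orientation: [-3.122, 0.343, 0.006]
contact_force: [-5.5, 1.4, -3.1]
grip_width: 0.0
gripper_force: 2.4
```

```bash
python3 -c "
from h import *
look('R')"
```

```text
clk 37.2167 tcp [-112.4   65.7] 0.0381 F [-5.5  1.4 -3.1]
{'front_edge': np.float32(0.17), 'a_front': np.float32(0.47), 'n': (56, 78), 'cen': array([-28.4,  -0. ], dtype=float32), 'corL': array([-103.8,   66.5], dtype=float32), 'corR': array([-103.1,  -67.5], dtype=float32)}
```

Request:
{"method": "play_rows", "body": {"targets": "1 0.0005 0 0 0;1 0.001 0 0 0;1 0.0015 0 -0.0002 0"}}

```text
clock: 37.52
tcp_pos: [0.5615, -0.197, 0.0381]
orientation: [-3.122, 0.342, 0.009]
contact_force: [-7.1, 3.6, -0.9]
grip_width: -0.0001
gripper_force: 3.9
```

```bash
python3 -c "
from h import *
look('R')"
```

```text
clk 37.5167 tcp [-111.8   66.5] 0.0381 F [-7.1  3.6 -0.9]
{'front_edge': np.float32(-0.31), 'a_front': np.float32(-0.01), 'n': (57, 78), 'cen': array([-28.3,   0.4], dtype=float32), 'corL': array([-103.1,   67.6], dtype=float32), 'corR': array([-103.4,  -66.4], dtype=float32)}
```

Request:
{"method": "play_rows", "body": {"targets": "1 0.0005 0 -0.0001 0;1 0.001 0 -0.0003 0;1 0.0015 0 -0.0005 0"}}

```text
clock: 37.82
tcp_pos: [0.5623, -0.1964, 0.0382]
orientation: [-3.121, 0.341, 0.012]
contact_force: [-8.8, 4.5, -1.1]
grip_width: 0.0002
gripper_force: 4.7
```

```bash
python3 -c "
from h import *
look('R')"
```

```text
clk 37.8167 tcp [-111.1   67.3] 0.0382 F [-8.8  4.5 -1.1]
{'front_edge': np.float32(-0.67), 'a_front': np.float32(-0.23), 'n': (57, 77), 'cen': array([-27.8,   0.7], dtype=float32), 'corL': array([-102.3,   68.3], dtype=float32), 'corR': array([-103.3,  -65.7], dtype=float32)}
```

Left now reads about 9.5 N along the dock and is slightly ahead. I'll finish with the right corner to bring it square.

Request:
{"method": "play_rows", "body": {"targets": "1 -0.034 0 0 0;1 -0.034 0.02 0 0;1 -0.034 0.06 0.0005 0;1 -0.034 0.1 0.0005 0;1 -0.034 0.136 0.001 0;1 -0.034 0.136 0.001 0;1 -0.015 0.136 0.001 0;1 -0.007 0.136 0.001 0"}}

```text
clock: 38.53
tcp_pos: [0.532, -0.3313, 0.0395]
orientation: [3.122, -0.344, 0.006]
contact_force: [-10.1, 0.1, 4.0]
grip_width: -0.0001
gripper_force: 7.3
```

Request:
{"method": "play_rows", "body": {"targets": "1 0.002 0 0 0;1 0.003 0 0 0;1 0.004 0 -0.0004 0;1 0.005 0 -0.0008 0;1 0.006 0 -0.0012 0;1 0.0065 0 -0.0014 0;1 0.007 0 -0.0016 0;1 0.0075 0 -0.0018 0"}}

```text
clock: 39.2
tcp_pos: [0.5319, -0.3305, 0.0389]
orientation: [-3.122, 0.342, 0.014]
contact_force: [-12.0, 0.5, 0.7]
grip_width: -0.0001
gripper_force: 5.6
```

```bash
python3 -c "
from h import *
look('L')"
```

```text
clk 39.2 tcp [-111.7  -70.2] 0.0389 F [-12.    0.5   0.7]
{'front_edge': np.float32(-0.35), 'a_front': np.float32(-0.21), 'n': (61, 73), 'cen': array([-28.1,  -1.4], dtype=float32), 'corL': array([-102.8,   65.9], dtype=float32), 'corR': array([-103.4,  -68.1], dtype=float32)}
```

Request:
{"method": "play_rows", "body": {"targets": "1 0 0 -0.0004 0;1 0 0 -0.0008 0;1 0 0 -0.0008 0"}}

```text
clock: 39.5
tcp_pos: [0.5324, -0.331, 0.0396]
orientation: [-3.122, 0.343, 0.013]
contact_force: [-8.3, -0.9, -2.7]
grip_width: -0.0001
gripper_force: 4.2
```

```bash
python3 -c "
from h import *
look('L')"
```

```text
clk 39.5 tcp [-111.2  -70.5] 0.0396 F [-8.3 -0.9 -2.7]
{'front_edge': np.float32(-0.17), 'a_front': np.float32(-0.07), 'n': (61, 73), 'cen': array([-27.8,  -1.6], dtype=float32), 'corL': array([-102.6,   65.6], dtype=float32), 'corR': array([-102.9,  -68.4], dtype=float32)}
```

Request:
{"method": "play_rows", "body": {"targets": "1 -0.002 0 0 0;1 -0.006 0 0 0;1 -0.03 0 0 0;1 -0.06 0.02 0 0;1 -0.06 0.02 -0.04 0;1 -0.06 0.02 -0.08 0;1 -0.06 0.02 -0.1 0;1 -0.06 0.02 -0.1 0"}}

```text
clock: 40.22
tcp_pos: [0.4785, -0.3395, 0.1475]
orientation: [3.119, -0.34, 0.018]
contact_force: [0.6, 0.2, -0.2]
grip_width: -0.0001
gripper_force: 0.0
```

Request:
{"method": "play_rows", "body": {"targets": "1 -0.04 0.04 0 0;1 -0.04 0.08 0 0;1 -0.04 0.12 0 0;1 -0.04 0.15 0 0;1 -0.04 0.15 0 0;1 -0.04 0.15 0 0"}}

```text
clock: 40.72
tcp_pos: [0.4017, -0.4779, 0.1409]
orientation: [3.121, -0.347, 0.001]
contact_force: [0.4, 1.2, -0.1]
grip_width: -0.0004
gripper_force: 0.0
```

```bash
python3 -c "
from h import *
look('L')
im=r.grab_frame('top');print(pose(im,'R'))
cv2.imwrite('pics/c7.png',cv2.resize(im[110:290,290:460,::-1],None,fx=3,fy=3,interpolation=cv2.INTER_CUBIC))"
```

```text
clk 40.7167 tcp [-207.  -242.2] 0.1409 F [ 0.4  1.2 -0.1]
{'front_edge': np.float32(-0.27), 'a_front': np.float32(-0.2), 'n': (61, 75), 'cen': array([-28.4,  -1.4], dtype=float32), 'corL': array([-103.1,   65.9], dtype=float32), 'corR': array([-103.6,  -68.1], dtype=float32)}
{'front_edge': np.float32(-0.76), 'a_front': np.float32(-0.2), 'n': (57, 77), 'cen': array([-27.9,   0.7], dtype=float32), 'corL': array([-102.4,   68.3], dtype=float32), 'corR': array([-103.5,  -65.7], dtype=float32)}
```

View pics/c7.png

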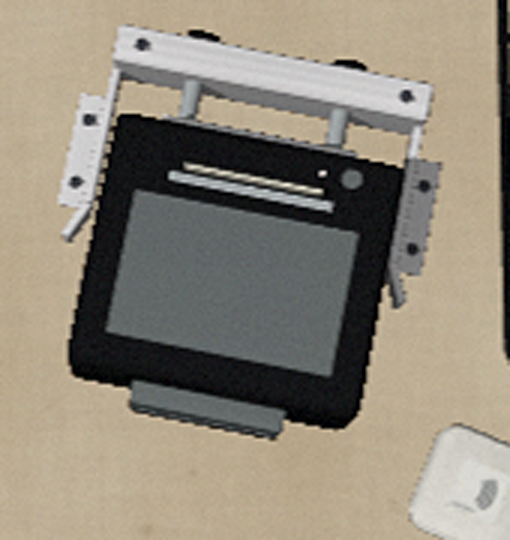

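The picture shows the printer seated square between the rails with its front over the bar and the arm clear. It sprang back about 0.5 mm on release, so both buffers are holding pressure against it.

```bash
python3 -c "
from bench import r
print(r.hand_in())"
```

```text
the job is handed in; nothing more can be done
None
```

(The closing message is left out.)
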